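Sort the weighted and the hollow display bottle

TASK

The two white display bottles with the red labels look alike, but one has a metal weight hidden inside and the other is hollow and light. Tell them apart by how heavy they are to lift, then stand the weighted one upright in the blue tray and the hollow one upright in the yellow tray, and let go of both.

Things in the scene. Friction and masses are not known exactly. Their poses are not given: they have to be found in the camera images.
- bottle_1: one of two alike white display bottles, red label, white fixed cap: 51 mm diameter, 125 mm tall; straight body up to 93 mm, then narrowing to the 27 mm cap. Origin: centre of the underside, z up along the bottle. Stands upright on the counter at the start. Weighs either about 0.05 kg (hollow) or 0.41 to 0.49 kg (weighted, steel core in its lower part): which one is which is drawn anew each start
- bottle_2: the other red-labelled white bottle, same shape and size; it is hollow if bottle_1 is weighted, weighted if bottle_1 is hollow. A 30 N grip on the body about 85 mm above the underside holds either. (The blue-labelled white bottle and the black bottle with the red cap are not part of the job)
- tray_blue: blue open square tray for the weighted bottle, fixed to the counter: outside 116 x 116 mm, inside 108 x 108 mm, walls 36 mm high, floor 4 mm thick. Origin: centre of its underside on the counter, x and y along its sides, z up
- tray_yellow: yellow open square tray for the hollow bottle, fixed to the counter, the same shape and size as the blue one; origin likewise
Not all that is in view belongs to the job. Leave any purple look-alike of the bottle_1 alone.

How it is judged:
By the outcome, as a careful person would: the job done as asked, in the order asked, and still so for the second after the job is handed in, with the robot touching nothing.
It also fails if it takes over 61 s, if anything falls off the work surface, if the arm or the gripper's body presses on something with over 40 N, if the wrist force passes 120 N, or if a joint passes its speed limit or range.

ROBOT

A 7-joint arm with a two-finger parallel gripper is mounted at the origin on a cart in front of the work surface, level with it; the furniture and walls round the work are solid. World frame = base frame: x ahead of the robot, y to its left, z up, the work surface at z = 0. Lengths are in m, angles in degrees, forces in N, time in s.
With the tool pointing down it reaches from about 0.425 to 0.875 m from the base axis. Payload 4.7 kg.
Tool frame: the origin (TCP) lies at the very end of the fingers, on their centre line; the grasp point (between the pads) lies 19 mm behind it; z points along the fingers, y is the line along which they close (so a half turn about z gives the same grasp; the last joint's range is limited). The gripper opens to 87 mm and grips with 3 to 60 N. Pads are 19 mm wide; open, the fingers measure 117 mm over their backs; the gripper's body (75 mm by 190 mm) begins 51 mm behind the grasp point.
Start: joints at [-63.936, 18.392, -4.016, 83.108, 1.295, 78.541, -3.26], TCP at [0.277, 0.588, 0.223] pointing down, gripper open.
Joint ranges: [-163.93, 163.93], [-17.29, 119.83], [-79.2, 71.16], [3.27, 140.29], [-89.18, 269.18], [5.43, 117.66], [-154.24, 154.24]. Speed limits (degrees/s): [147.25, 147.25, 180, 180, 180, 180, 180].

INTERFACE

Orientations are given as [roll, pitch, yaw] about the fixed x, y, z axes, in that order (R = Rz(yaw) Ry(pitch) Rx(roll)).
In Python, from cell import get_obs, read_camera, sign_off, silhouettes gives the robot as it stands.
- The arm moves only by the tool play_rows, never from a script. Its argument "steps" is a list that holds one entry, the list of rows, each a list of 7 numbers: the shift along the tool's x, y, z in m, then the turn, a rotation vector about the tool's x, y, z in rad, then the finger opening in m, from 0 to 0.087. A call has 1 to 12 rows; each row shifts and turns the commanded pose from where the row before left it, along the tool's axes as they then stand; what a row does not reach is not made up. A row lasts 1/10 s, in which the tool goes at most 50 mm and 8.59 degrees, less where a joint would pass 70% of its speed; a pose out of reach is approached as far as the arm can. A call is refused whole if a number of a shift passes 0.05 or a number of a turn 0.15, either way. A call with a gripper value outside its range is refused whole. The fingers move at their own pace and stop on an object; "force" is the grip in N (left out, the last holds). Time passes only in rows, so rows that do not move let the fingers close. It gives the time, the measured TCP pose, the force, the opening and the grip force at its end, in the units of the state.
- get_obs(): the state, without advancing time (a new reading comes with each control period).
- read_camera(name): name is "scene" or "top" or "wrist"; returns a dict with "frame" (420x560x3 uint8, red, green, blue), "intrinsics" (3x3 intrinsics, pixels), "k1" (the pictures are not rectified: a ray, as slopes to the right and down, at radius r is drawn at 1 + k1 r^2 times it, then the intrinsics apply), "view" (4x4, takes a point from world to camera coordinates). Camera axes: x right, y up, looking along -z (the intrinsics and any distortion apply to the point x, -y, -z); pixel columns grow to the right and rows downward; lengths in m; the calibration is good to about 2 mm. A picture is of the moment at which its call begins. There is no depth.
- sign_off(): hands the job in; it is judged then, once.
Trained networks look in the newest picture that a camera, given by its name, has taken for a name from the list of things; names that differ only in an ending like _2 or _b are one class to them, and where a whole thing is asked for, a point or a joint stands for the part that bears it (a point fixed in the world has none). Each returns a list of dicts, best first, with "p" (0 to 1); they miss things now and then, are a little off and sometimes report something else, mostly with a low value. They report only what shows in the picture. A call takes as long as a camera call. They do not tell look-alikes from the thing itself.
- silhouettes(camera, name): "pixels" (420x560 bool, what is visible of it) and "extent" ([left, top, right, bottom] in pixels, round what is visible of it).
The state is a dict: "time_s": time; "qpos": joint angles; "joint_velocities": joint speeds; "effort": joint torques, N m; "tool_pos": TCP position; "tool_rot": TCP orientation; "force": force on the tool from outside, world axes, zero at the start; "wrist_torque": the same for the moment, N m; "grip_width": finger opening in m; "grasp_force": force on a finger pad.
Only numpy, scipy, OpenCV 4.12 (cv2) and the standard library are available. Lean on these libraries where they do the work, as an engineer would, in place of code of your own. Each camera call takes 0.05 s, during which the arm holds its last target. There are 200 camera calls.

## Working session

There is one attempt and no reset: what is moved stays moved. The work goes in short steps, Python scripts to look and compute and a tool call to move; the robot and the scene stay as the last step left them, time stands still between calls to the robot, and variables do not carry over. Pictures are saved under pics/ and viewed, at most 10 in all, crops included, and the job is handed in when it is done.

Besides the shell and the picture viewer there is one more tool, called after "Call:" by a JSON object that holds its "method" and its "body". play_rows: Moves the arm, as the interface text tells. Its arguments: {"type":"object","properties":{"steps":{"type":"array","items":{"type":"array","items":{"type":"array","items":{"type":"number"}}}},"force":{"type":"number"}},"required":["steps"]}

```bash
mkdir -p pics; ls; cat > h.py <<'E'
import numpy as np, cv2
from cell import *
def ray(c,u,v):
    K=np.array(c["intrinsics"]);k=c["k1"]
    d=np.array([(u-K[0,2])/K[0,0],(v-K[1,2])/K[1,1]]);s=d.copy()
    for _ in range(20): s=d/(1+k*(s@s))
    V=np.array(c["view"]);R=V[:3,:3];t=V[:3,3]
    return -R.T@t, R.T@np.array([s[0],-s[1],-1])
def at_z(c,u,v,z):
    o,d=ray(c,u,v); return o+d*(z-o[2])/d[2]
def proj(c,p):
    V=np.array(c["view"]);q=V[:3,:3]@np.array(p)+V[:3,3];s=np.array([q[0],-q[1]])/-q[2]
    s=s*(1+c["k1"]*(s@s));K=np.array(c["intrinsics"]);return K[0,0]*s[0]+K[0,2],K[1,1]*s[1]+K[1,2]
E
python3 - <<'E'
from h import *
o=get_obs();print({k:np.round(v,3) for k,v in o.items()})
cs={n:read_camera(n) for n in("scene","top")}
im=[]
for n,c in cs.items():
    cv2.imwrite(f"pics/{n}0.png",c["frame"][:,:,::-1])
    print(n,np.round(ray(c,280,210),3).tolist(),c["k1"])
    for t in("bottle_1","tray_blue","tray_yellow"):
        for s in silhouettes(n,t):
            m=s["pixels"];v,u=np.nonzero(m);e=s["extent"]
            print(n,t,round(s["p"],2),e,u.mean().round(),v.mean().round(),m.sum(), "z0 bottom",np.round(at_z(c,(e[0]+e[2])/2,e[3],0)[:2],3),"z.125c",np.round(at_z(c,u.mean(),v.mean(),.06 if t[0]=='b' else .018)[:2],3))
E
```

```text
pics
{'time_s': np.float64(0.0), 'qpos': array([-63.938,  18.439,  -4.016,  83.177,   1.294,  78.54 ,  -3.259]), 'joint_velocities': array([ 0.029, -0.041,  0.098, -0.094,  0.077, -0.069,  0.041]), 'effort': array([ 0.0000e+00, -4.9129e+01, -4.0300e-01, -3.1253e+01, -6.4000e-02,
        4.4000e-02,  0.0000e+00]), 'tool_pos': array([0.277, 0.587, 0.221]), 'tool_rot': array([-1.79889e+02,  4.00000e-03,  1.54750e+02]), 'force': array([ 0.213, -0.222, -0.982]), 'wrist_torque': array([0.039, 0.063, 0.005]), 'grasp_force': np.float64(0.0), 'grip_width': np.float64(0.087)}
scene [[-0.136, -0.518, 0.61], [0.72, 0.35, -0.599]] -0.01833323598737082
scene bottle_1 0.75 [371.2, 225.1, 411.2, 290.2] 390.0 257.0 1807 z0 bottom [ 0.478 -0.448] z.125c [ 0.494 -0.43 ]
scene bottle_1 0.64 [269.4, 213.1, 297.3, 277.0] 283.0 246.0 1605 z0 bottom [ 0.415 -0.26 ] z.125c [ 0.431 -0.249]
scene bottle_1 0.56 [281.6, 180.2, 301.0, 235.8] 291.0 202.0 857 z0 bottom [ 0.529 -0.222] z.125c [ 0.559 -0.204]
scene tray_blue 0.62 [225.3, 171.7, 280.6, 226.9] 254.0 197.0 1954 z0 bottom [ 0.517 -0.138] z.125c [ 0.59  -0.101]
scene tray_yellow 0.83 [167.8, 158.6, 224.6, 189.0] 199.0 171.0 1201 z0 bottom [0.576 0.048] z.125c [0.62  0.069]
top [[0.361, -0.177, 0.991], [0.175, -0.005, -0.985]] -0.03944059278192567
top bottle_1 0.81 [295.4, 240.1, 323.4, 263.4] 309.0 251.0 496 z0 bottom [ 0.408 -0.254] z.125c [ 0.435 -0.249]
top bottle_1 0.62 [285.7, 195.6, 309.1, 222.7] 295.0 208.0 537 z0 bottom [ 0.507 -0.225] z.125c [ 0.531 -0.215]
top bottle_1 0.58 [374.5, 210.4, 404.6, 236.7] 387.0 224.0 651 z0 bottom [ 0.475 -0.448] z.125c [ 0.498 -0.428]
top tray_blue 0.93 [221.6, 161.0, 273.0, 212.4] 245.0 188.0 2485 z0 bottom [ 0.53  -0.102] z.125c [ 0.588 -0.096]
top tray_yellow 0.86 [156.1, 158.9, 203.0, 210.8] 178.0 186.0 2542 z0 bottom [0.532 0.064] z.125c [0.59  0.066]
```

```bash
python3 - <<'E'
import cv2,numpy as np
a=cv2.imread("pics/top0.png")[130:310,130:430];b=cv2.imread("pics/scene0.png")[130:310,150:450]
cv2.imwrite("pics/both.png",np.vstack([cv2.resize(x,(500,300),interpolation=2) for x in(a,b)]))
E
```

```text
(no output)
```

View pics/both.png

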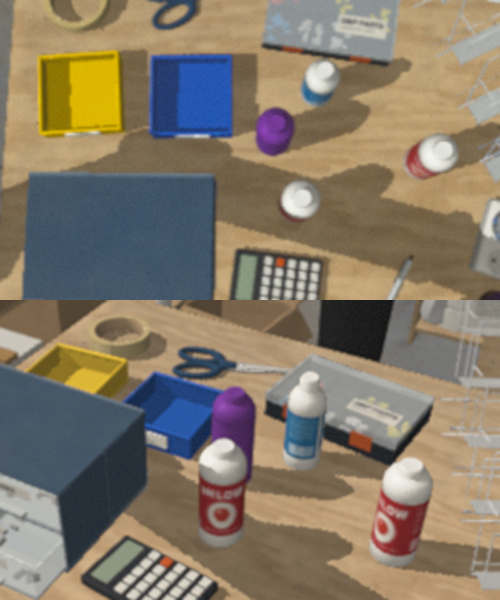

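View pics/scene0.png

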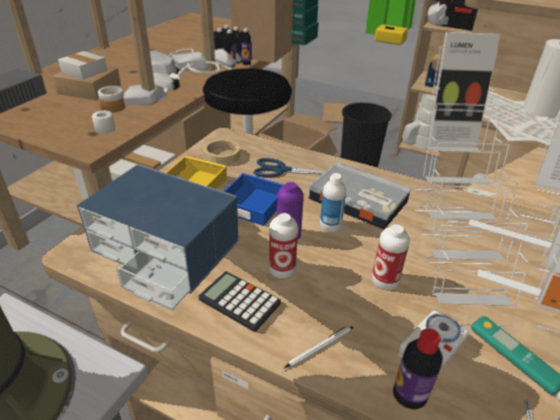

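View pics/top0.png

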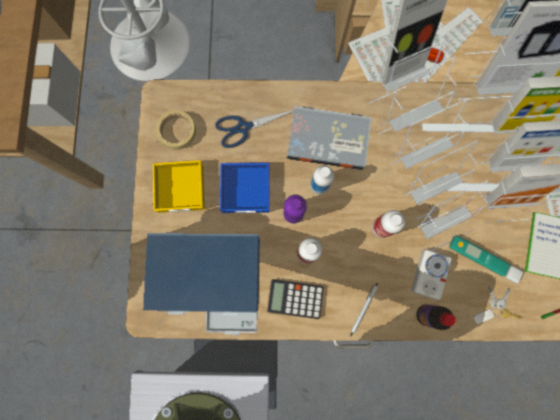

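```bash
cat >> h.py <<'E'
from scipy.optimize import least_squares
A=np.linspace(0,2*np.pi,24,endpoint=False)
M=np.array([[r*np.cos(a),r*np.sin(a),z] for r,z in((.0255,0),(.0255,.093),(.0135,.115),(.0135,.125)) for a in A])
def ext(c,x,y):
    p=np.array([proj(c,m+[x,y,0]) for m in M]);return np.r_[p.min(0),p.max(0)]
def fit(obs,x0):
    return least_squares(lambda x:np.concatenate([ext(c,*x)-e for c,e in obs]),x0,loss="soft_l1",f_scale=1.)
E
python3 - <<'E'
from h import *
cs={n:read_camera(n) for n in("scene","top")}
S={n:silhouettes(n,"bottle_1") for n in cs}
for nm,g in(("A",(.433,-.249)),("B",(.496,-.429)),("P",(.545,-.21))):
    ob=[]
    for n in cs:
        q=np.array(proj(cs[n],[*g,.06]));L=[(np.hypot(*(q-[(s["extent"][0]+s["extent"][2])/2,(s["extent"][1]+s["extent"][3])/2])),i) for i,s in enumerate(S[n])]
        ob.append((cs[n],np.array(S[n][min(L)[1]]["extent"])))
    r=fit(ob,g);print(nm,r.x.round(4),r.fun.round(1))
def tri(a,b):
    o1,d1=ray(cs["top"],*a);o2,d2=ray(cs["scene"],*b)
    X=np.linalg.lstsq(np.c_[d1,-d2],o2-o1,rcond=None)[0];return ((o1+d1*X[0]+o2+d2*X[1])/2).round(3),np.linalg.norm(o1+d1*X[0]-o2-d2*X[1]).round(3)
print("drawer",[tri((258,235),(237,228)),tri((257,310),(190,268)),tri((148,235),(128,173))])
print("drawer scene base", at_z(cs["scene"],236,250,0),at_z(cs["scene"],188,300,0))
for uv in((437,302),(437,185),(418,262)): print("rack",[at_z(cs["scene"],*uv,z).round(3).tolist() for z in(0,.1,.2)])
for uv in((422,230),(392,125),(372,105)): print("rackT",[at_z(cs["top"],*uv,z).round(3).tolist() for z in(0,.1,.3)])
print("greybox",at_z(cs["top"],289,160,.04))
E
```

```text
A [ 0.4347 -0.2461] [-1.6 -0.3 -0.4  0.6  0.6  0.   1.  -3.2]
B [ 0.4975 -0.4372] [ 1.4 -0.5 -0.1  1.1 -1.4  0.7 -0.3 -0.8]
P [ 0.4552 -0.2446] [ -7.2  22.   -0.   34.2   0.   -9.3   0.3 -11.8]
drawer [(array([ 0.471, -0.129,  0.027]), np.float64(0.003)), (array([ 0.303, -0.135,  0.061]), np.float64(0.004)), (array([0.456, 0.116, 0.09 ]), np.float64(0.017))]
drawer scene base [ 0.43781135 -0.14426982  0.        ] [ 0.28574359 -0.13840087  0.        ]
rack [[0.488, -0.528, 0.0], [0.386, -0.526, 0.1], [0.284, -0.525, 0.2]]
rack [[0.869, -0.449, 0.0], [0.704, -0.46, 0.1], [0.539, -0.471, 0.2]]
rack [[0.575, -0.473, 0.0], [0.459, -0.48, 0.1], [0.342, -0.488, 0.2]]
rackT [[0.492, -0.528, 0.0], [0.479, -0.493, 0.1], [0.453, -0.422, 0.3]]
rackT [[0.76, -0.464, 0.0], [0.72, -0.435, 0.1], [0.639, -0.377, 0.3]]
rackT [[0.813, -0.415, 0.0], [0.768, -0.391, 0.1], [0.676, -0.343, 0.3]]
greybox [ 0.65203592 -0.20212609  0.04      ]
```

Call:
{"method": "play_rows", "body": {"steps": [[[-0.04, 0, -0.01, 0, 0, 0.06, 0.087], [-0.05, 0, -0.01, 0, 0, 0.077, 0.087], [-0.05, 0, -0.01, 0, 0, 0.077, 0.087], [-0.05, 0, 0, 0, 0, 0.077, 0.087], [-0.05, 0, 0, 0, 0, 0.077, 0.087], [-0.05, 0, 0, 0, 0, 0.077, 0.087], [-0.05, 0, 0, 0, 0, 0.077, 0.087], [-0.05, 0, 0, 0, 0, 0.077, 0.087], [-0.05, 0, 0, 0, 0, 0.077, 0.087], [-0.05, 0, 0, 0, 0, 0.077, 0.087]]]}}

```text
time_s: 1.6
tool_pos: [0.6175, 0.251, 0.2522]
tool_rot: [180.0, -0.0, 111.4]
force: [-0.3, 0.2, 0.1]
grip_width: 0.0868
grasp_force: 0.0
```

Call:
{"method": "play_rows", "body": {"steps": [[[-0.048, -0.014, 0, 0, 0, 0.075, 0.087], [-0.048, -0.014, 0, 0, 0, 0.075, 0.087], [-0.047, -0.014, 0, 0, 0, 0.075, 0.087], [-0.046, -0.014, 0, 0, 0, 0.075, 0.087], [-0.045, -0.014, 0, 0, 0, 0.075, 0.087], [-0.044, -0.014, 0, 0, 0, 0.075, 0.087], [-0.043, -0.014, 0, 0, 0, 0.075, 0.087], [-0.042, -0.014, 0, 0, 0, 0.075, 0.087], [-0.041, -0.014, 0, 0, 0, 0.075, 0.087], [-0.04, -0.014, 0, 0, 0, 0.075, 0.087], [-0.039, -0.014, 0, 0, 0, 0.075, 0.087], [-0.038, -0.014, 0, 0, 0, 0.075, 0.087]]]}}

```text
time_s: 2.8
tool_pos: [0.4451, -0.2471, 0.2524]
tool_rot: [180.0, -0.0, 59.8]
force: [0.2, -1.7, 0.9]
grip_width: 0.087
grasp_force: 0.0
```

```bash
cat >> h.py <<'E'
from scipy.spatial.transform import Rotation as Ro
def togo(t,yaw=None):
    o=get_obs();R=Ro.from_euler("xyz",o["tool_rot"],degrees=True)
    print("at",np.round(o["tool_pos"],4),np.round(o["tool_rot"],1),"F",np.round(o["force"],2),"t",o["time_s"],"tool shift",R.inv().apply(np.array(t)-o["tool_pos"]).round(4), "" if yaw is None else (R.inv()*Ro.from_euler("xyz",[180,0,yaw],degrees=True)).as_rotvec().round(3))
E
python3 - <<'E'
from h import *
togo([.4347,-.2461,.066],60.5)
c=read_camera("wrist");cv2.imwrite("pics/w1.png",c["frame"][:,:,::-1])
print(np.round(ray(c,280,210),3).tolist())
for nm,g in(("A",(.4347,-.2461)),("B",(.4975,-.4372))):print(nm,np.round(ext(c,*g)))
for s in silhouettes("wrist","bottle_1"): 
    print(s["p"],s["extent"])
    r=fit([(c,np.array(s["extent"]))],(.4347,-.2461));print(r.x,r.fun.round(1))
E
```

```text
at [ 0.4451 -0.2471  0.2524] [180.   -0.   59.8] F [ 0.2  -1.74  0.88] t 2.8 tool shift [-0.0044 -0.0096  0.1864] [ 0.001 -0.    -0.012]
[[0.478, -0.189, 0.415], [-0.131, -0.207, -0.97]]
A [247. 162. 300. 225.]
B [371. 265. 441. 352.]
0.64 [309.1, 89.8, 376.2, 148.0]
[ 0.5305641  -0.21541751] [ 2.2  0.3 -1.  -0.4]
0.53 [374.7, 296.4, 394.0, 329.0]
[ 0.4670493  -0.39127872] [-40.5 -48.9   1.4   1.6]
```

View pics/w1.png

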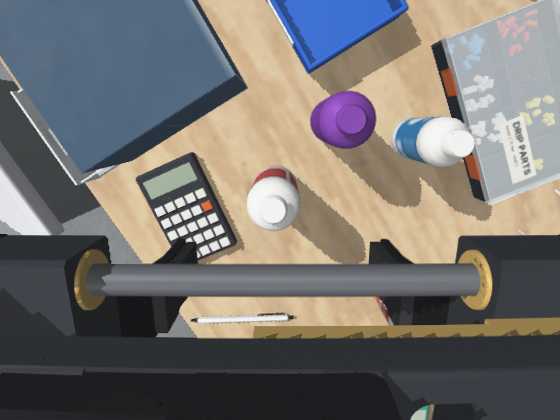

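Call:
{"method": "play_rows", "body": {"steps": [[[-0.007, -0.0095, 0.03, 0, 0, -0.012, 0.087], [0, 0, 0.045, 0, 0, 0, 0.087], [0, 0, 0.045, 0, 0, 0, 0.087], [0, 0, 0.035, 0, 0, 0, 0.087], [0, 0, 0.02, 0, 0, 0, 0.087], [0, 0, 0.011, 0, 0, 0, 0.087], [0, 0, 0, 0, 0, 0, 0.087], [0, 0, 0, 0, 0, 0, 0.087]]]}}

```text
time_s: 3.7
tool_pos: [0.4356, -0.2469, 0.0671]
tool_rot: [179.9, -0.0, 60.7]
force: [0.1, 0.1, 0.2]
grip_width: 0.0871
grasp_force: 0.0
```

Call:
{"method": "play_rows", "body": {"steps": [[[0, 0, 0, 0, 0, 0, 0.04], [0, 0, 0, 0, 0, 0, 0.04], [0, 0, 0, 0, 0, 0, 0.04], [0, 0, 0, 0, 0, 0, 0.04], [0, 0, 0, 0, 0, 0, 0.04], [0, 0, 0, 0, 0, 0, 0.04], [0, 0, 0, 0, 0, 0, 0.04]]], "force": 30}}

```text
time_s: 4.4
tool_pos: [0.4348, -0.2468, 0.0663]
tool_rot: [180.0, -0.0, 60.7]
force: [0.5, -0.1, 0.9]
grip_width: 0.0495
grasp_force: 30.0
```

```bash
python3 - <<'E'
from h import *
togo([.4347,-.2461,.066],60.5)
o=get_obs();print(o["grip_width"],o["grasp_force"],o["qpos"].round(1) if hasattr(o["qpos"],'round') else o["qpos"])
E
```

```text
at [ 0.4348 -0.2468  0.0663] [180.   -0.   60.7] F [ 0.49 -0.08  0.92] t 4.4 tool shift [ 0.0005 -0.0004  0.0003] [ 0.    -0.     0.004]
0.04950462260775226 29.999899321187513 [ -8.5   9.2  37.9 115.6  -6.7  57.3   3.4]
```

Call:
{"method": "play_rows", "body": {"steps": [[[0, 0, -0.02, 0, 0, 0, 0.04], [0, 0, -0.03, 0, 0, 0, 0.04], [0, 0, -0.04, 0, 0, 0, 0.04], [0, 0, -0.04, 0, 0, 0, 0.04], [0, 0, -0.03, 0, 0, 0, 0.04], [0, 0, 0, 0, 0, 0, 0.04], [0, 0, 0, 0, 0, 0, 0.04], [0, 0, 0, 0, 0, 0, 0.04], [0, 0, 0, 0, 0, 0, 0.04], [0, 0, 0, 0, 0, 0, 0.04]]]}}

```text
time_s: 5.4
tool_pos: [0.4339, -0.2464, 0.2247]
tool_rot: [-179.9, 0.0, 60.7]
force: [0.3, -0.6, -3.3]
grip_width: 0.0497
grasp_force: 30.0
```

Call:
{"method": "play_rows", "body": {"steps": [[[0, 0, 0, 0, 0, 0, 0.04], [0, 0, 0, 0, 0, 0, 0.04]]]}}

```text
time_s: 5.6
tool_pos: [0.4345, -0.2467, 0.2258]
tool_rot: [-180.0, 0.0, 60.7]
force: [0.9, 0.1, -4.2]
grip_width: 0.0497
grasp_force: 30.0
```

```bash
python3 - <<'E'
from h import *
c=read_camera("top")
for t in("tray_blue","tray_yellow"):
    s=silhouettes("top",t)[0];m=s["pixels"].astype(np.uint8)
    r=cv2.minAreaRect(cv2.findContours(m,0,1)[0][0]);P=[at_z(c,*p,.03)[:2] for p in cv2.boxPoints(r)]
    print(t,np.round(P,3).tolist(),np.mean(P,0).round(4))
togo([.589,-.098,.226],90);togo([.59,.066,.226],90)
E
```

```text
tray_blue [[0.648, -0.036], [0.65, -0.154], [0.527, -0.156], [0.526, -0.04]] [ 0.5876 -0.0964]
tray_yellow [[0.649, 0.128], [0.65, 0.003], [0.528, -0.002], [0.526, 0.12]] [0.5883 0.0622]
at [ 0.4346 -0.2467  0.2261] [-180.    -0.    60.7] F [-1.14  0.   -4.3 ] t 5.75 tool shift [2.052e-01 6.190e-02 1.000e-04] [-0.    -0.    -0.511]
at [ 0.4346 -0.2467  0.2261] [-180.    -0.    60.7] F [-1.14  0.   -4.3 ] t 5.75 tool shift [ 3.488e-01 -1.740e-02  1.000e-04] [-0.    -0.    -0.511]
```

Call:
{"method": "play_rows", "body": {"steps": [[[0.02, 0.006, 0, 0, 0, 0, 0.04], [0.035, 0.01, 0, 0, 0, 0, 0.04], [0.04, 0.012, 0, 0, 0, 0, 0.04], [0.04, 0.012, 0, 0, 0, 0, 0.04], [0.035, 0.01, 0, 0, 0, 0, 0.04], [0.025, 0.007, 0, 0, 0, 0, 0.04], [0.0105, 0.0035, 0, 0, 0, 0, 0.04], [0, 0, 0, 0, 0, 0, 0.04], [0, 0, 0.02, 0, 0, 0, 0.04], [0, 0, 0.04, 0, 0, 0, 0.04], [0, 0, 0.02, 0, 0, 0, 0.04], [0, 0, 0, 0, 0, 0, 0.04]]]}}

```text
time_s: 6.95
tool_pos: [0.5841, -0.0987, 0.1429]
tool_rot: [-179.6, 0.2, 60.6]
force: [-0.9, 0.3, -4.0]
grip_width: 0.0499
grasp_force: 30.0
```

```bash
python3 - <<'E'
from h import *
togo([.588,-.097,.0713])
o=[]
for n in("top","scene"):
    c=read_camera(n);f=c["frame"][130:310,150:450,::-1];o.append(cv2.resize(f,(500,300),interpolation=2))
cv2.imwrite("pics/p2.png",np.vstack(o))
E
```

```text
at [ 0.5841 -0.0987  0.1429] [-179.6    0.2   60.6] F [-0.87  0.27 -4.04] t 6.95 tool shift [0.0037 0.003  0.0716]
```

View pics/p2.png

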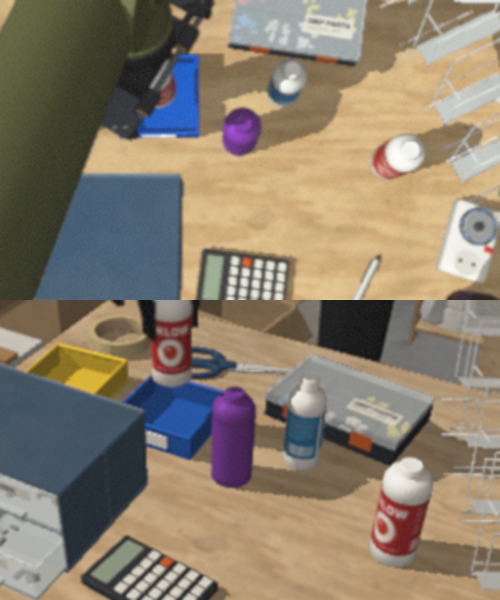

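The bottle hangs over the blue tray in both views, near (160, 85) in the top half and (170, 340) in the bottom half. Everything else is undisturbed. I'll lower it now.

Call:
{"method": "play_rows", "body": {"steps": [[[0.002, 0.001, 0.02, 0, 0, 0, 0.04], [0, 0, 0.025, 0, 0, 0, 0.04], [0, 0, 0.015, 0, 0, 0, 0.04], [0, 0, 0.005, 0, 0, 0, 0.04], [0, 0, 0.003, 0, 0, 0, 0.04], [0, 0, 0, 0, 0, 0, 0.04], [0, 0, 0, 0, 0, 0, 0.04], [0, 0, 0, 0, 0, 0, 0.04]]]}}

```text
time_s: 7.85
tool_pos: [0.5904, -0.0959, 0.0791]
tool_rot: [179.9, -0.1, 60.7]
force: [-0.7, 0.6, -4.3]
grip_width: 0.05
grasp_force: 30.0
```

Call:
{"method": "play_rows", "body": {"steps": [[[0, 0, 0.003, 0, 0, 0, 0.04], [0, 0, 0.002, 0, 0, 0, 0.04], [0, 0, 0.001, 0, 0, 0, 0.04], [0, 0, 0.001, 0, 0, 0, 0.04], [0, 0, 0.001, 0, 0, 0, 0.04], [0, 0, 0, 0, 0, 0, 0.04], [0, 0, 0, 0, 0, 0, 0.04]]]}}

```text
time_s: 8.55
tool_pos: [0.5898, -0.0958, 0.0703]
tool_rot: [180.0, -0.0, 60.7]
force: [-0.9, -0.5, -1.3]
grip_width: 0.0494
grasp_force: 30.0
```

Call:
{"method": "play_rows", "body": {"steps": [[[0, 0, 0.0007, 0, 0, 0, 0.04], [0, 0, 0, 0, 0, 0, 0.06], [0, 0, 0, 0, 0, 0, 0.087], [0, 0, 0, 0, 0, 0, 0.087], [0, 0, 0, 0, 0, 0, 0.087], [0, 0, 0, 0, 0, 0, 0.087], [0, 0, -0.02, 0, 0, 0, 0.087], [0, 0, -0.045, 0, 0, 0, 0.087], [0, 0, -0.05, 0, 0, 0, 0.087], [0, 0, -0.05, 0, 0, 0, 0.087], [0, 0, -0.015, 0, 0, 0, 0.087], [0, 0, 0, 0, 0, 0, 0.087]]]}}

```text
time_s: 9.75
tool_pos: [0.5914, -0.0962, 0.2526]
tool_rot: [179.7, -0.2, 60.7]
force: [0.4, -0.3, 0.2]
grip_width: 0.087
grasp_force: 0.0
```

```bash
python3 - <<'E'
from h import *
for y in(100,110): togo([.4975,-.4372,.25],y)
c=read_camera("scene");cv2.imwrite("pics/p3.png",np.hstack([cv2.resize(c["frame"][130:310,370:,::-1],(528,500),interpolation=2),cv2.resize(c["frame"][130:250,200:260,::-1],(250,500),interpolation=2)]))
E
```

```text
at [ 0.5914 -0.0962  0.2526] [179.7  -0.2  60.7] F [ 0.39 -0.27  0.22] t 9.75 tool shift [-0.3433  0.0849  0.002 ] [ 0.006 -0.001 -0.686]
at [ 0.5914 -0.0962  0.2526] [179.7  -0.2  60.7] F [ 0.39 -0.27  0.22] t 9.75 tool shift [-0.3433  0.0849  0.002 ] [ 0.006 -0.001 -0.86 ]
```

View pics/p3.png

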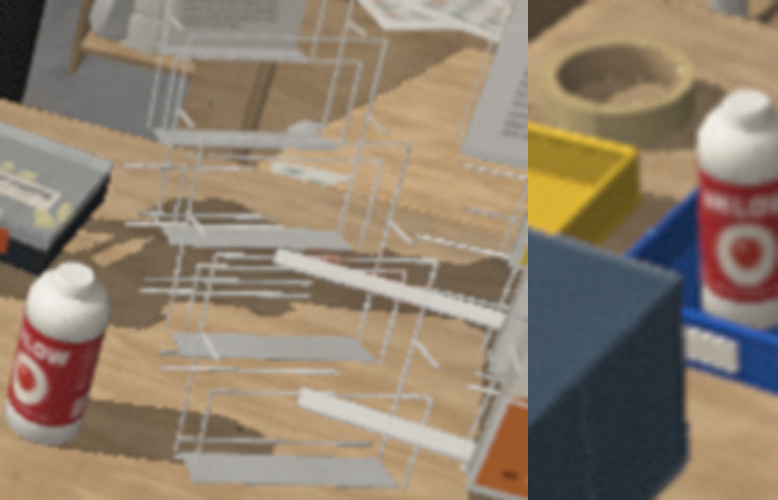

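```bash
python3 - <<'E'
from h import *
t=read_camera("top");s=read_camera("scene")
for a,b in(((422,232),(437,296)),((407,193),(432,252)),((399,153),(429,212)),((391,122),(426,178))):
    o1,d1=ray(t,*a);o2,d2=ray(s,*b);X=np.linalg.lstsq(np.c_[d1,-d2],o2-o1,rcond=None)[0]
    print((o1+d1*X[0]).round(3),(o2+d2*X[1]).round(3))
E
```

```text
[ 0.485 -0.523  0.015] [ 0.486 -0.525  0.016]
[ 0.577 -0.486  0.028] [ 0.58  -0.492  0.031]
[ 0.668 -0.462  0.056] [ 0.668 -0.461  0.056]
[ 0.729 -0.435  0.095] [ 0.729 -0.433  0.094]
```

Call:
{"method": "play_rows", "body": {"steps": [[[-0.0344, 0.0085, 0, 0, 0, -0.084, 0.087], [-0.0349, 0.0057, 0, 0, 0, -0.084, 0.087], [-0.0353, 0.0027, 0, 0, 0, -0.084, 0.087], [-0.0354, 0, 0, 0, 0, -0.084, 0.087], [-0.0353, -0.0031, 0, 0, 0, -0.084, 0.087], [-0.0349, -0.006, 0, 0, 0, -0.084, 0.087], [-0.0343, -0.0089, 0, 0, 0, -0.084, 0.087], [-0.0334, -0.0116, 0, 0, 0, -0.084, 0.087], [-0.0324, -0.0143, 0, 0, 0, -0.084, 0.087], [-0.0311, -0.017, 0, 0, 0, -0.084, 0.087], [0, 0, 0, 0, 0, 0, 0.087]]]}}

```text
time_s: 11.0
tool_pos: [0.493, -0.4434, 0.2464]
tool_rot: [-179.6, -0.0, 108.4]
force: [-0.3, -0.2, 0.5]
grip_width: 0.0868
grasp_force: 0.0
```

```bash
python3 - <<'E'
from h import *
togo([.4975,-.4372,.066],108)
c=read_camera("wrist");cv2.imwrite("pics/w2.png",c["frame"][:,:,::-1])
print(np.round(ext(c,.4975,-.4372)))
for s in silhouettes("wrist","bottle_1"): 
    r=fit([(c,np.array(s["extent"]))],(.4975,-.4372));print(s["p"],s["extent"],r.x,r.fun.round(1))
E
```

```text
at [ 0.493  -0.4434  0.2464] [-179.6   -0.   108.4] F [-0.28 -0.2   0.48] t 11.0 tool shift [0.0044 0.0074 0.1804] [-0.006 -0.001  0.007]
[264. 156. 319. 219.]
0.68 [268.2, 150.7, 321.4, 213.3] [ 0.49865861 -0.43083322] [-0.6  0.6  0.6 -0.5]
0.68 [359.4, 0.9, 409.5, 17.9] [ 0.52542248 -0.28134837] [-23.5  -1.    1.2  59.9]
```

View pics/w2.png

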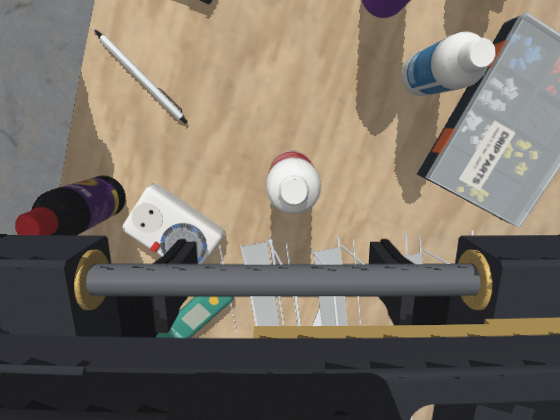

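Call:
{"method": "play_rows", "body": {"steps": [[[0.008, 0.009, 0.02, -0.006, 0, 0, 0.087], [0, 0, 0.045, 0, 0, 0, 0.087], [0, 0, 0.045, 0, 0, 0, 0.087], [0, 0, 0.04, 0, 0, 0, 0.087], [0, 0, 0.02, 0, 0, 0, 0.087], [0, 0, 0.01, 0, 0, 0, 0.087], [0, 0, 0, 0, 0, 0, 0.087], [0, 0, 0, 0, 0, 0, 0.087]]]}}

```text
time_s: 11.9
tool_pos: [0.5061, -0.4269, 0.0704]
tool_rot: [179.6, 0.1, 108.9]
force: [-0.4, -0.7, 1.7]
grip_width: 0.087
grasp_force: 0.0
```

Call:
{"method": "play_rows", "body": {"steps": [[[0, 0, 0, 0, 0, 0, 0.04], [0, 0, 0, 0, 0, 0, 0.04], [0, 0, 0, 0, 0, 0, 0.04], [0, 0, 0, 0, 0, 0, 0.04], [0, 0, 0, 0, 0, 0, 0.04], [0, 0, 0, 0, 0, 0, 0.04], [0, 0, 0, 0, 0, 0, 0.04]]], "force": 30}}

```text
time_s: 12.6
tool_pos: [0.5052, -0.4271, 0.0695]
tool_rot: [179.6, 0.0, 108.9]
force: [0.5, 0.6, 0.6]
grip_width: 0.0506
grasp_force: 28.9
```

Call:
{"method": "play_rows", "body": {"steps": [[[0, 0, -0.02, 0, 0, 0, 0.04], [0, 0, -0.03, 0, 0, 0, 0.04], [0, 0, -0.04, 0, 0, 0, 0.04], [0, 0, -0.04, 0, 0, 0, 0.04], [0, 0, -0.04, 0, 0, 0, 0.04], [0, 0, -0.02, 0, 0, 0, 0.04], [0, 0, 0, 0, 0, 0, 0.04], [0, 0, 0, 0, 0, 0, 0.04], [0, 0, 0, 0, 0, 0, 0.04], [0, 0, 0, 0, 0, 0, 0.04]]]}}

```text
time_s: 13.6
tool_pos: [0.5036, -0.4268, 0.2574]
tool_rot: [179.8, -0.1, 108.9]
force: [0.3, -0.2, -0.8]
grip_width: 0.0508
grasp_force: 28.9
```

```bash
python3 - <<'E'
from h import *
togo([.5883,.0645,.256],108)
E
```

```text
at [ 0.5036 -0.4268  0.2574] [ 1.798e+02 -1.000e-01  1.089e+02] F [ 0.26 -0.19 -0.85] t 13.6 tool shift [0.4376 0.2389 0.0036] [ 0.004 -0.003  0.015]
```

Call:
{"method": "play_rows", "body": {"steps": [[[0.018, 0.0098, 0, 0, 0, 0, 0.04], [0.036, 0.0196, 0, 0, 0, 0, 0.04], [0.041, 0.0224, 0, 0, 0, 0, 0.04], [0.043, 0.0235, 0, 0, 0, 0, 0.04], [0.043, 0.0235, 0, 0, 0, 0, 0.04], [0.043, 0.0235, 0, 0, 0, 0, 0.04], [0.043, 0.0235, 0, 0, 0, 0, 0.04], [0.043, 0.0235, 0, 0, 0, 0, 0.04], [0.043, 0.0235, 0, 0, 0, 0, 0.04], [0.041, 0.0224, 0, 0, 0, 0, 0.04], [0.03, 0.0164, 0, 0, 0, 0, 0.04], [0.0136, 0.0074, 0, 0, 0, 0, 0.04]]]}}

```text
time_s: 14.8
tool_pos: [0.5883, 0.069, 0.2595]
tool_rot: [179.8, -0.1, 109.2]
force: [0.2, 0.3, -0.3]
grip_width: 0.0506
grasp_force: 28.9
```

Call:
{"method": "play_rows", "body": {"steps": [[[0, 0, 0, 0, 0, 0, 0.04], [0, 0, 0.02, 0, 0, 0, 0.04], [0, 0, 0.035, 0, 0, 0, 0.04], [0, 0, 0.035, 0, 0, 0, 0.04], [0, 0, 0.02, 0, 0, 0, 0.04], [0, 0, 0, 0, 0, 0, 0.04], [0, 0, 0, 0, 0, 0, 0.04], [0, 0, 0, 0, 0, 0, 0.04]]]}}

```text
time_s: 15.6
tool_pos: [0.5907, 0.0629, 0.1528]
tool_rot: [179.5, 0.0, 108.8]
force: [0.4, -0.0, 0.1]
grip_width: 0.0507
grasp_force: 28.9
```

```bash
python3 - <<'E'
from h import *
togo([.5883,.0645,.0735],108)
c=read_camera("wrist");s=read_camera("scene")
cv2.imwrite("pics/p4.png",np.hstack([cv2.resize(c["frame"][:,:,::-1],(400,300)),cv2.resize(s["frame"][100:250,120:320,::-1],(400,300),interpolation=2)]))
E
```

```text
at [0.5907 0.0629 0.1528] [179.5   0.  108.8] F [ 0.36 -0.02  0.1 ] t 15.6 tool shift [ 0.0024 -0.0025  0.0793] [0.009 0.001 0.013]
```

View pics/p4.png

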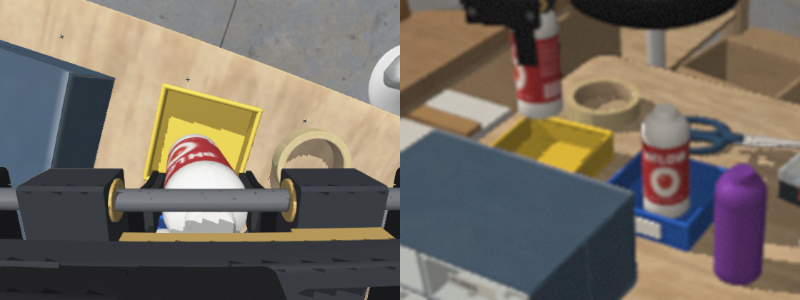

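Call:
{"method": "play_rows", "body": {"steps": [[[0.002, -0.002, 0.02, 0.009, 0, 0, 0.04], [0, 0, 0.025, 0, 0, 0, 0.04], [0, 0, 0.017, 0, 0, 0, 0.04], [0, 0, 0.008, 0, 0, 0, 0.04], [0, 0, 0, 0, 0, 0, 0.04], [0, 0, 0, 0, 0, 0, 0.04]]]}}

```text
time_s: 16.3
tool_pos: [0.5874, 0.0654, 0.0813]
tool_rot: [-179.9, 0.0, 108.9]
force: [0.4, -0.6, 0.2]
grip_width: 0.0507
grasp_force: 28.9
```

Call:
{"method": "play_rows", "body": {"steps": [[[0, 0, 0.002, 0, 0, 0, 0.04], [0, 0, 0.002, 0, 0, 0, 0.04], [0, 0, 0.001, 0, 0, 0, 0.04], [0, 0, 0.001, 0, 0, 0, 0.04], [0, 0, 0, 0, 0, 0, 0.04], [0, 0, 0, 0, 0, 0, 0.04]]]}}

```text
time_s: 16.9
tool_pos: [0.5869, 0.0653, 0.0749]
tool_rot: [-179.8, -0.0, 108.8]
force: [-0.3, 0.0, -0.3]
grip_width: 0.0509
grasp_force: 28.9
```

```bash
python3 - <<'E'
from h import *
togo([.5883,.0645,.0735],108)
s=read_camera("scene")
cv2.imwrite("pics/p5.png",cv2.resize(s["frame"][100:250,120:320,::-1],(800,600),interpolation=2))
E
```

```text
at [0.5869 0.0653 0.0749] [-179.8   -0.   108.8] F [-0.3   0.03 -0.32] t 16.9 tool shift [-0.0012  0.001   0.0014] [-0.003 -0.     0.015]
```

View pics/p5.png

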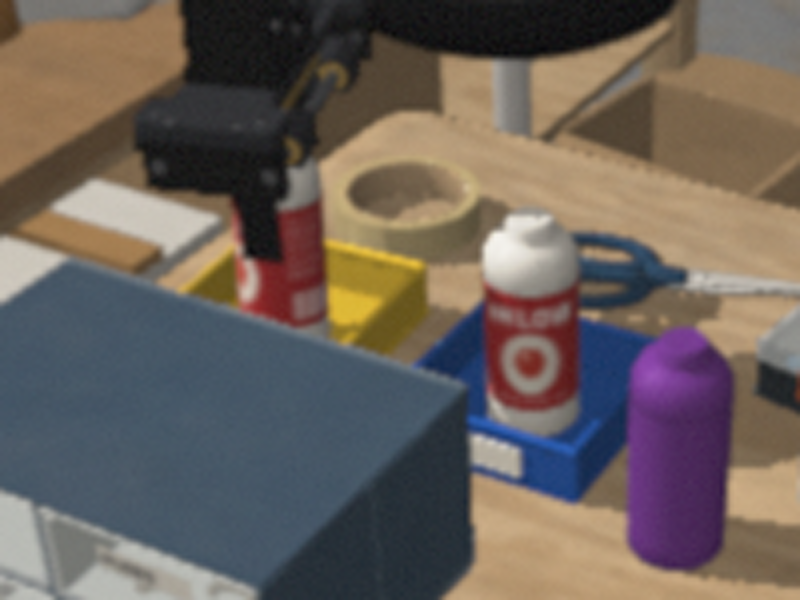

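The held bottle sits inside the yellow tray's outline, around (285, 280), and the weighted one stands in the blue tray at (530, 330). I'll feel for the floor next.

Call:
{"method": "play_rows", "body": {"steps": [[[0, 0, 0.001, 0, 0, 0, 0.04], [0, 0, 0, 0, 0, 0, 0.04], [0, 0, 0.0007, 0, 0, 0, 0.04], [0, 0, 0, 0, 0, 0, 0.04], [0, 0, 0, 0, 0, 0, 0.04]]]}}

```text
time_s: 17.45
tool_pos: [0.587, 0.0653, 0.0735]
tool_rot: [-179.8, -0.0, 108.8]
force: [-0.7, 0.2, 2.7]
grip_width: 0.0508
grasp_force: 29.0
```

Contact with the floor, so I'll release slowly.

Call:
{"method": "play_rows", "body": {"steps": [[[0, 0, 0, 0, 0, 0, 0.055], [0, 0, 0, 0, 0, 0, 0.065], [0, 0, 0, 0, 0, 0, 0.087], [0, 0, 0, 0, 0, 0, 0.087], [0, 0, 0, 0, 0, 0, 0.087], [0, 0, 0, 0, 0, 0, 0.087], [0, 0, -0.01, 0, 0, 0, 0.087], [0, 0, -0.03, 0, 0, 0, 0.087], [0, 0, -0.045, 0, 0, 0, 0.087], [0, 0, -0.05, 0, 0, 0, 0.087], [0, 0, -0.03, 0, 0, 0, 0.087], [0, 0, 0, 0, 0, 0, 0.087]]]}}

```text
time_s: 18.65
tool_pos: [0.5904, 0.0657, 0.2451]
tool_rot: [179.5, 0.1, 108.8]
force: [0.8, 0.0, -0.1]
grip_width: 0.0868
grasp_force: 0.0
```

```bash
python3 - <<'E'
from h import *
s=read_camera("scene");c=read_camera("wrist")
cv2.imwrite("pics/p6.png",np.hstack([cv2.resize(c["frame"][:,:,::-1],(400,300)),cv2.resize(s["frame"][100:250,120:320,::-1],(400,300),interpolation=2)]))
E
```

```text
(no output)
```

View pics/p6.png

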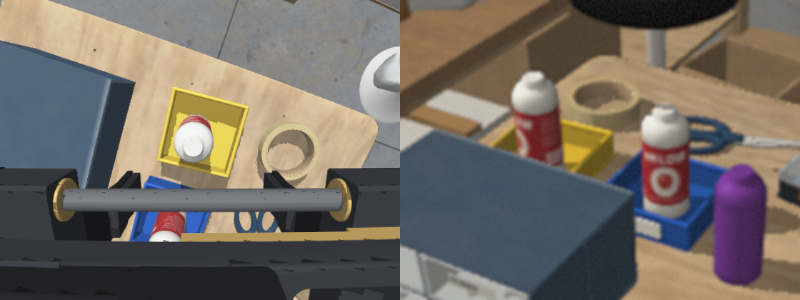

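Both bottles stand upright in their trays: the hollow one in yellow at wrist (195, 140) and the weighted one in blue at scene (665, 165). The gripper is open and clear of both.

```bash
python3 -c "
from cell import *
print(sign_off())"
```

```text
the job is handed in; nothing more can be done
None
```

The weighted bottle (about 4.3 N on lifting) stands upright in the blue tray and the hollow one (under 1 N) upright in the yellow tray; both are released, and the job was handed in at about 19 s.

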